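# Clamp the resin puck in the screw clamp

### The job

Slide the sample sled fully home in the screw clamp, gently up against its red stop. Then screw the black knob down (clockwise from above) until the sprung foot presses the amber puck firmly, with its spring compressed about half way but not bottomed out; let go and leave the glassware and the brass weight where they stand.

Things in the scene. Friction and masses are not known exactly. Their poses are not given: they have to be found in the camera images.
- clamp: Screw clamp fixed to the bench: base 120 mm wide, 12 mm thick, x -165 to +50 mm, with a 47 mm channel between two rails 12 mm tall, and a bridge over it (114 mm along y, 36 along x, top z = 116 mm; brass boss of radius 14 mm on it to z = 124). Origin: on the bench below the knob's vertical screw axis. +x runs along the channel from its open end, near the robot, to the red stop; z up.
- stop: Red stop block at the channel's far end, 12 x 60 x 22 mm. Origin: bottom centre of the face that the sled meets, 25 mm beyond the screw axis. It takes a push of up to 30 N.
- sled: Loose aluminium sled (0.2 to 0.4 kg) in the channel, 1.5 mm play each side: plate 44 x 8 mm, x -125 to +25 mm; on it a steel cup with the amber puck, and a blue fin to hold it by. Origin: underside, below the cup's centre; +x to the stop. Home = front end on the stop = origin on the screw axis. Starts pulled out 30 to 60 mm. The puck's top is 36 to 48 mm above the bench (varies, unmeasured).
- sled_fin (a point): Centre of the sled's upright blue fin: 40 mm along the sled's x, 14 mm thick along y, 44 mm tall (from 20 to 64 mm above the bench), 100 mm behind the cup's centre; this point is 42 mm above the bench.
- stem: Rising stem with knob and sprung foot; moves only up and down. Frame on the clamp's origin at knob joint 0; drops 5.73 mm per rad (36 mm a turn, quick thread). The foot is a rubber disc of radius 14 mm, underside 56 mm above the bench at knob joint 0. Its spring takes 6 N per mm and bottoms at 6 mm. It holds firmly from 8 N (1.3 mm); above 30 N (5 mm) the puck cracks.
- knob_grip (a point): Centre of the round black knob (44 mm diameter, 28 mm tall, axis vertical) on the screw axis: 174 mm above the bench at knob joint 0, going down with the stem.
- knob (a joint): Turn of the knob in rad, growing clockwise seen from above as it screws down; 0 is fully raised, starts at 0 to 0.8. The thread has a steady friction of 0.2 N m and stays where it is left. Once the foot has touched the puck, its spring adds 0.0057 N m per newton of clamping force (0.034 N m per mm, 0.2 N m per rad turned). Feel for the rise in torque, not its level.
- jar_mid (a point): Centre of the small closed glass jar with a white cap, 44 mm diameter, 60 mm tall. Leave alone.
- weight_mid (a point): Centre, half-way up, of the brass check weight, 32 mm diameter, 48 mm tall. Leave alone.
- beaker_mid (a point): Centre of the open glass beaker, 52 mm diameter, 70 mm tall. Leave alone.

How it is judged:
By the outcome, as a careful person would: the job done as asked, in the order asked, and still so for the second after the job is handed in, with the robot touching nothing.
It also fails if it takes over 72 s, if anything falls off the work surface, if the arm or the gripper's body presses on something with over 40 N, if the wrist force passes 120 N, or if a joint passes its speed limit or range.

### The arm

A 7-joint arm with a two-finger parallel gripper is mounted at the origin on the work surface. World frame = base frame: x ahead of the robot, y to its left, z up, the work surface at z = 0. Lengths are in m, angles in rad, forces in N, time in s.
With the tool pointing down it reaches from about 0.425 to 0.875 m from the base axis. Payload 4.7 kg.
Tool frame: the origin (TCP) lies midway between the tips of the shut fingers; the grasp point (between the pads) lies 19 mm behind it; y points along the fingers, x is the direction in which the jaws open and shut, and the axes are right-handed (so a half turn about y gives the same grasp; the last joint's range is limited). The gripper opens to 85 mm and grips with 20 to 120 N. Pads are 22 mm wide; open, the fingers measure 114 mm over their backs; the gripper's body (76 mm by 85 mm) begins 54 mm behind the grasp point. The pads swing forward as they close: fully open they stand 13 mm farther back than shut.
Start: joints at [-1.289, 0.321, -0.07, 1.45, 0.023, 1.371, -0.057], TCP at [0.172, 0.627, 0.208] pointing down, gripper open.
Joint ranges: [-2.86, 2.86], [-0.3, 2.09], [-1.38, 1.24], [0.06, 2.45], [-1.56, 4.7], [0.09, 2.05], [-2.69, 2.69]. Speed limits (rad/s): [2.57, 2.57, 3.14, 3.14, 3.14, 3.14, 3.14].

### API

Orientations are given as a 3x3 rotation matrix whose columns are the frame's x, y, z axes.
In Python, from plant import * gives the robot as it stands. The module is installed in compiled form; this text tells all that it offers.
- The arm moves only by the tool carry_out, never from a script. Its argument "plan" is a list of rows, each a list of 7 numbers: the turn, a rotation vector about the tool's x, y, z in rad, then the shift along the tool's x, y, z in cm, then the finger opening in cm, from 0 to 8.54. In form: [[rx, ry, rz, dx, dy, dz, jaw], ...]. A call has 1 to 20 rows; each row is the pose to reach, as a shift and turn from the pose commanded when the call began, along the tool's axes at that moment; what a row does not reach only later rows make up. A row lasts 1/12 s, in which the tool goes at most 41.7 mm and 7.16 degrees, less where a joint would pass 70% of its speed; a pose out of reach is approached as far as the arm can. A call with a gripper value outside its range is refused whole. The fingers move at their own pace and stop on an object; "force" is the grip in N (left out, the last holds). Time passes only in rows, so rows that repeat a pose let the fingers close. It gives the time, the measured TCP pose, the force and the opening at its end, in the units of the state.
- observe(): the state, without advancing time (a new reading comes with each control period).
- capture(name): name is "scene" or "top"; returns a dict with "frame" (400x640x3 uint8, red, green, blue), "K" (3x3 intrinsics, pixels), "D" ([k1, k2, p1, p2, k3] as OpenCV has them; the pictures are not rectified), "rvec" (rotation vector, rad) and "tvec" (3), from world to camera coordinates, as OpenCV has them. Camera axes: x right, y down, z forward; pixel columns grow to the right and rows downward; lengths in m; the calibration is good to about 2 mm. A picture is of the moment at which its call begins. There is no depth.
- close_job(): hands the job in, once; it reports no verdict.
Trained networks look in a picture, given as the dict that the camera call returned (one of the last four; its "shot" number tells which), for a name from the list of things; names that differ only in an ending like _2 or _b are one class to them, and where a whole thing is asked for, a point or a joint stands for the part that bears it (a point fixed in the world has none). Each returns a list of dicts, best first, with "confidence" (0 to 1); they miss things now and then, are a little off and sometimes report something else, mostly with a low value. They report only what shows in the picture. A call takes as long as a camera call.
- recognise(picture, thing): "box" ([centre column, centre row, width, height] in pixels, round what is visible of it).
The state is a dict: "time": time; "joints": joint angles; "qvel": joint speeds; "joint_torque": joint torques, N m; "tcp_pos": TCP position; "tool_rot": TCP orientation; "contact_force": force on the tool from outside, world axes, zero at the start; "torque": the same for the moment, N m; "grip_width": finger opening in m.
Only numpy, scipy, OpenCV 4.12 (cv2) and the standard library are available. Lean on these libraries where they do the work, as an engineer would, in place of code of your own. Each camera call takes 0.05 s, during which the arm holds its last target.

## Working session

There is one attempt and no reset: what is moved stays moved. The work goes in short steps, Python scripts to look and compute and a tool call to move; the robot and the scene stay as the last step left them, time stands still between calls to the robot, and variables do not carry over. Pictures are saved under pics/ and viewed, and the job is handed in when it is done.

Besides the shell and the picture viewer there is one more tool, called after "Emit:" by a JSON object that holds its "name" and its "arguments". carry_out: Moves the arm, as the interface text tells. Its arguments: {"type":"object","properties":{"plan":{"type":"array","items":{"type":"array","items":{"type":"number"}}},"force":{"type":"number"}},"required":["plan"]}

```bash
mkdir -p pics; ls; python3 - <<'E'
from plant import *
import cv2
o=observe();print({k:(v if not hasattr(v,'round') else v.round(4) if hasattr(v,'shape') else v) for k,v in o.items()})
for n in("scene","top"):
    p=capture(n);cv2.imwrite(f"pics/{n}0.png",p["frame"][:,:,::-1])
    print(n,p["K"],p["D"],p["rvec"],p["tvec"])
    for t in["clamp","stop","sled","sled_fin","stem","knob_grip","jar_mid","weight_mid","beaker_mid"]:
        print(t,[(round(d["confidence"],2),[round(float(v),1) for v in d["box"]]) for d in recognise(p,t)][:2])
E
```

```text
pics
{'time': 0.0, 'joints': array([-1.2889,  0.3218, -0.0701,  1.4517,  0.0226,  1.3708, -0.0569]), 'qvel': array([-0.0006, -0.001 , -0.0014,  0.0016, -0.0002,  0.0011, -0.0024]), 'joint_torque': array([ 3.00000e-04, -4.93598e+01, -3.82000e-01, -3.14327e+01,
        1.30000e-02,  1.17000e-02, -0.00000e+00]), 'tcp_pos': array([0.1719, 0.6263, 0.2065]), 'tool_rot': array([[ 2.645e-01, -4.000e-04, -9.644e-01],
       [ 9.644e-01, -1.900e-03,  2.645e-01],
       [-1.900e-03, -1.000e+00, -1.000e-04]]), 'contact_force': array([-0.4935,  0.2783, -0.1423]), 'torque': array([ 0.0693, -0.0109, -0.0019]), 'grip_width': 0.08574932813652827}
scene [[397.26083626   0.         324.26301724]
 [  0.         397.26083626 202.30420861]
 [  0.           0.           1.        ]] [-0.04279862  0.          0.          0.          0.        ] [ 1.32023721  2.34649862 -0.78861342] [ 0.27972555 -0.31413907  1.37557316]
clamp [(0.58, [299.2, 219.7, 73.4, 68.8])]
stop [(0.52, [288.1, 238.8, 25.3, 17.3])]
sled []
sled_fin [(0.82, [314.8, 190.4, 25.7, 35.7]), (0.27, [300.6, 220.7, 71.7, 68.7])]
stem [(0.7, [313
[... 253 characters left out ...]
4, [243.9, 153.6, 21.5, 28.0])]
top [[395.30890407   0.         313.69097994]
 [  0.         395.30890407 199.83593744]
 [  0.           0.           1.        ]] [0.02678726 0.         0.         0.         0.        ] [ 2.17812373 -2.18818028  0.1055007 ] [-0.00127627  0.57436218  1.01816579]
clamp [(0.74, [336.2, 202.6, 55.4, 87.0]), (0.66, [337.9, 219.0, 26.1, 57.2])]
stop []
sled [(0.84, [337.7, 218.2, 20.6, 56.1])]
sled_fin [(0.87, [337.0, 220.3, 22.2, 59.6])]
stem [(0.82, [337.2, 171.6, 14.5, 23.1])]
knob_grip [(0.53, [335.8, 171.5, 19.4, 21.4])]
jar_mid [(0.65, [190.1, 249.1, 24.1, 20.3])]
weight_mid [(0.69, [179.9, 200.1, 11.5, 12.9])]
beaker_mid [(0.85, [435.1, 232.8, 26.9, 21.7])]
```

View pictures.

```bash
python3 - <<'E'
import cv2
a=cv2.imread("pics/scene0.png");b=cv2.imread("pics/top0.png")
cv2.imwrite("pics/s0z.png",cv2.resize(a[130:310,220:480],None,fx=3,fy=3,interpolation=2))
cv2.imwrite("pics/t0z.png",cv2.resize(b[130:280,160:460],None,fx=2.6,fy=2.6,interpolation=2))
E
```

```text
(no output)
```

View pics/s0z.png

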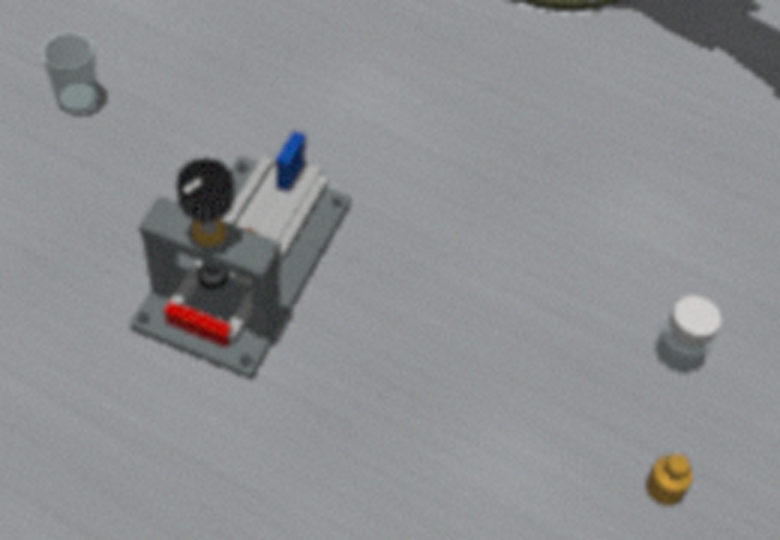

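View pics/t0z.png

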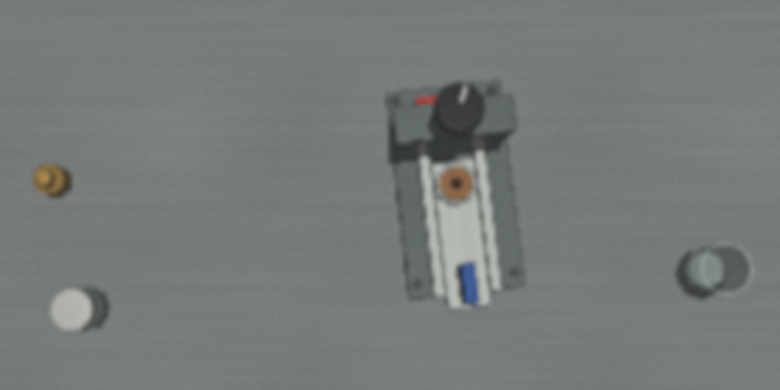

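View pics/scene0.png

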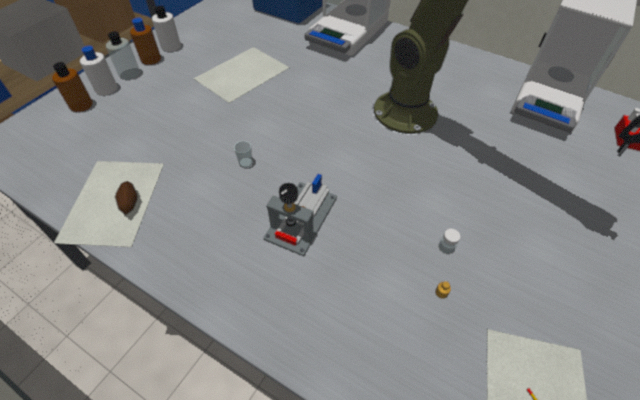

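View pics/top0.png

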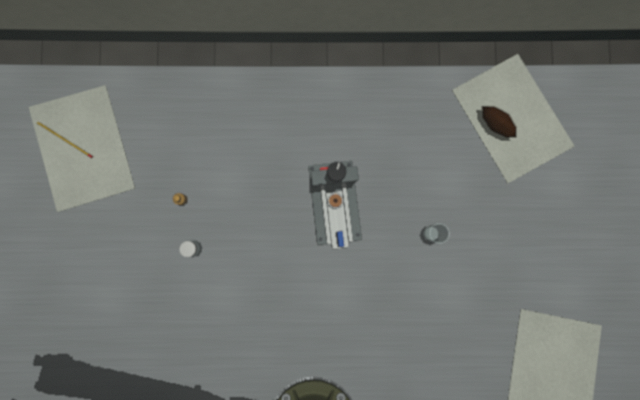

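```bash
python3 - <<'E'
import cv2
a=cv2.imread("pics/scene0.png");b=cv2.imread("pics/top0.png")
def g(im,r0,r1,c0,c1,f,name):
    z=cv2.resize(im[r0:r1,c0:c1],None,fx=f,fy=f,interpolation=cv2.INTER_CUBIC)
    z=cv2.convertScaleAbs(z,alpha=1.5,beta=0)
    for c in range(c0,c1,10):
        cv2.line(z,((c-c0)*f,0),((c-c0)*f,6),(0,255,255),1);cv2.putText(z,str(c),((c-c0)*f,16),0,.35,(0,255,255),1)
    for r in range(r0,r1,10):
        cv2.line(z,(0,(r-r0)*f),(6,(r-r0)*f),(0,255,255),1);cv2.putText(z,str(r),(8,(r-r0)*f+4),0,.35,(0,255,255),1)
    cv2.imwrite(name,z)
g(a,170,256,260,342,7,"pics/s0zz.png")
g(b,155,255,295,375,6,"pics/t0zz.png")
E
```

```text
(no output)
```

View pics/s0zz.png

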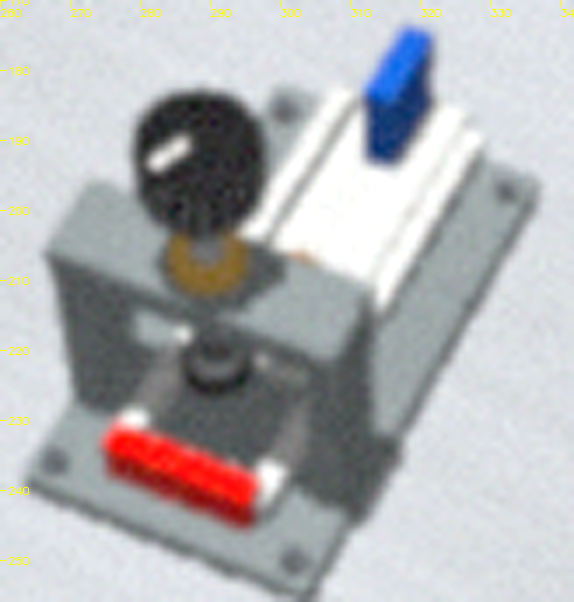

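View pics/t0zz.png

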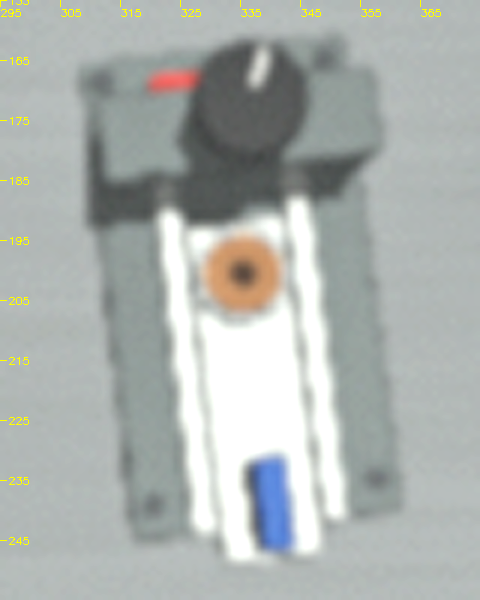

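```bash
cat > h.py <<'E'
import numpy as np,cv2
from scipy.optimize import least_squares
def proj(p,X): return cv2.projectPoints(np.float64(X).reshape(-1,1,3),p["rvec"],p["tvec"],p["K"],np.array(p["D"]))[0][:,0]
def tw(q,L):
    c,s=np.cos(q[2]),np.sin(q[2]);L=np.float64(L).reshape(-1,3)
    return np.c_[q[0]+c*L[:,0]-s*L[:,1],q[1]+s*L[:,0]+c*L[:,1],L[:,2]]
E
cat > fit.py <<'E'
from plant import *
from h import *
ps,pt=capture("scene"),capture("top")
S=lambda a:(np.float64(a)+.5)/7-.5+[260,170]
T=lambda a:(np.float64(a)+.5)/6-.5+[295,155]
B=[(-.165,.06,.012),(-.165,-.06,.012),(.05,-.06,.012),(.05,.06,.012)]
R=[(.018,-.057,.116),(.018,.057,.116),(-.018,-.057,.116),(-.018,.057,.116)]
Ls=B+R; us=S([(538,182),(275,90),(25,478),(312,592),(50,255),(340,362),(92,182),(370,290)])
ut=T([(138,542),(400,510),(343,38),(85,68),(373,68),(92,100),(380,150),(105,182)])
def f(q):return np.r_[(proj(ps,tw(q,Ls))-us),(proj(pt,tw(q,Ls))-ut)]
r=least_squares(lambda q:f(q).ravel(),[.65,0,0],loss="soft_l1");print("clamp",r.x);print(f(r.x).round(1).tolist())
q=r.x
for nm,p,u in(("s",ps,us),("t",pt,ut)):
    rr=least_squares(lambda q:(proj(p,tw(q,Ls))-u).ravel(),q,loss="soft_l1");print(nm,rr.x)
F=[(-.12,-.007,.064),(-.12,.007,.064),(-.08,-.007,.064),(-.08,.007,.064)]
fs=S([(410,28),(432,35),(368,85),(393,95)]);ft=T([(290,550),(264,550),(283,456),(254,460)])
g=lambda q:np.r_[proj(ps,tw(q,F))-fs,proj(pt,tw(q,F))-ft]
r2=least_squares(lambda q:g(q).ravel(),q,loss="soft_l1");print("sled",r2.x,"local",np.array([[np.cos(q[2]),np.sin(q[2])],[-np.sin(q[2]),np.cos(q[2])]])@(r2.x-q)[:2]);print(g(r2.x).round(1).tolist())
# glassware
kn=tw(q,[[0,0,.174],[0,0,.188]]);print("knob proj",proj(ps,kn),proj(pt,kn),T([(250,97)]),S([(200,165)]))
for n,us_,ut_ in (("jar",(450.2,240.8),(190.1,249.1)),("weight",(441.2,289.9),(179.9,200.1)),("beaker",(243.9,153.6),(435.1,232.8))):
    r=least_squares(lambda x:np.r_[proj(ps,[x])[0]-us_,proj(pt,[x])[0]-ut_],[.6,0,.03]);print(n,r.x,r.cost)
E
python3 fit.py
```

```text
clamp [ 0.62556678 -0.05245493  0.11769194]
[[0.5, -0.6], [0.1, -1.1], [-0.8, 0.2], [-0.4, 0.7], [-1.3, -0.6], [-0.6, 0.2], [-0.2, -0.6], [1.5, -0.5], [-0.6, 0.4], [0.7, 0.2], [-0.4, -0.8], [-1.6, -0.4], [-0.3, -0.6], [-0.1, -0.3], [0.5, 0.3], [-0.5, 0.7]]
s [ 0.62584051 -0.05138381  0.12422927]
t [ 0.62547236 -0.05323773  0.1116939 ]
sled [ 0.57160157 -0.0606139   0.08764252] local [-0.05454993 -0.00176592]
[[-0.5, -0.5], [0.8, 0.2], [-1.1, 1.1], [-0.0, 1.5], [0.7, 0.4], [-0.5, 0.9], [0.3, 0.1], [-0.4, -0.0]]
knob proj [[288.33123842 192.89360064]
 [288.00916297 189.03657008]] [[335.65561037 171.69168858]
 [336.07142032 170.71435441]] [[336.25 170.75]] [[288.14285714 193.14285714]]
jar [0.4471666  0.31664897 0.03132839] 0.37354817168359195
weight [0.57667894 0.34925354 0.01233126] 0.27363506674935434
beaker [ 0.48601983 -0.31528842  0.04317108] 0.0561518399235398
```

```bash
cat >> h.py <<'E'
Q=np.array([.6256,-.0525,.117])
def st():
    from plant import observe
    o=observe();R=np.array(o["tool_rot"]);p=np.array(o["tcp_pos"])
    print("t",round(o["time"],2),"p",p.round(4),"head",round(np.degrees(np.arctan2(R[1,0],R[0,0])),2),"tilt",R[2].round(4),"F",np.round(o["contact_force"],2),"M",np.round(o["torque"],3),"w",round(o["grip_width"],4),"q",np.round(o["joints"],3))
    return o,R,p
def go(target,head,R,p):
    """rows numbers for world target & heading deg of tool x; tool y down"""
    h=np.degrees(np.arctan2(R[1,0],R[0,0])); d=(head-h+180)%360-180
    print("ry",round(-np.radians(d),3),"shift cm",(R.T@(np.array(target)-p)*100).round(2))
E
python3 - <<'E'
from h import *
o,R,p=st();hd=np.degrees(Q[2])+90
fin=tw(Q,[[-.1545,-.001,.042]])[0];print(fin)
go([.45,.30,.25],hd,R,p);go([fin[0],fin[1],.14],hd,R,p)
E
```

```text
t 1.1 p [0.172  0.6268 0.2076] head 74.66 tilt [ 1.e-04 -1.e+00 -0.e+00] F [-0.65 -0.48 -1.11] M [0.01  0.008 0.005] w 0.0854 q [-1.289  0.321 -0.07   1.45   0.023  1.371 -0.057]
[ 0.472273   -0.07152845  0.042     ]
ry -0.385 shift cm [-24.16  -4.24 -35.45]
ry -0.385 shift cm [-59.4    6.76 -47.43]
```

Emit:
{"name": "carry_out", "arguments": {"plan": [[0, -0.1, 0, -2.4, -0.4, -3.5, 8], [0, -0.2, 0, -4.8, -0.8, -7, 8], [0, -0.3, 0, -7.2, -1.2, -10.5, 7], [0, -0.385, 0, -9.6, -1.6, -14, 6], [0, -0.385, 0, -12, -2, -17.5, 5], [0, -0.385, 0, -14.4, -2.5, -21, 4.5], [0, -0.385, 0, -16.8, -3, -24.5, 4.5], [0, -0.385, 0, -19.2, -3.5, -28, 4.5], [0, -0.385, 0, -21.6, -4, -32, 4.5], [0, -0.385, 0, -24.2, -4.2, -35.5, 4.5], [0, -0.385, 0, -28, -4, -37, 4.5], [0, -0.385, 0, -31.5, -3, -38.5, 4.5], [0, -0.385, 0, -35, -2, -39.5, 4.5], [0, -0.385, 0, -38.5, -1, -40.5, 4.5], [0, -0.385, 0, -42, 0, -41.5, 4.5], [0, -0.385, 0, -45.5, 1, -43, 4.5], [0, -0.385, 0, -49, 2.5, -44, 4.5], [0, -0.385, 0, -52.5, 4, -45, 4.5], [0, -0.385, 0, -56, 5.5, -46.5, 4.5], [0, -0.385, 0, -59.4, 6.8, -47.4, 4.5]]}}

```text
time: 2.77
tcp_pos: [0.4722, -0.0735, 0.1393]
tool_rot: [[-0.117, 0.002, -0.993], [0.993, 0.0, -0.117], [-0.0, -1.0, -0.002]]
contact_force: [0.8, 0.3, -0.4]
grip_width: 0.0451
```

```bash
python3 - <<'E'
from h import *
from plant import *
o,R,p=st();hd=np.degrees(Q[2])+90
fin=tw(Q,[[-.1545,-.001,.042]])[0]
go([fin[0],fin[1],.14],hd,R,p)
for n in("scene","top"):
    c=capture(n)["frame"][:,:,::-1]
    cv2.imwrite(f"pics/{n}1.png",cv2.resize(c[120:270,240:440],None,fx=4,fy=4,interpolation=2))
E
```

```text
t 2.77 p [ 0.4722 -0.0735  0.1393] head 96.7 tilt [-1.0e-04 -1.0e+00 -1.6e-03] F [ 0.8   0.27 -0.44] M [-0.031 -0.012 -0.001] w 0.0451 q [-0.454 -0.017  0.553  1.973  0.009  1.181  1.783]
ry -0.0 shift cm [ 0.2  -0.07 -0.03]
```

View pics/top1.png

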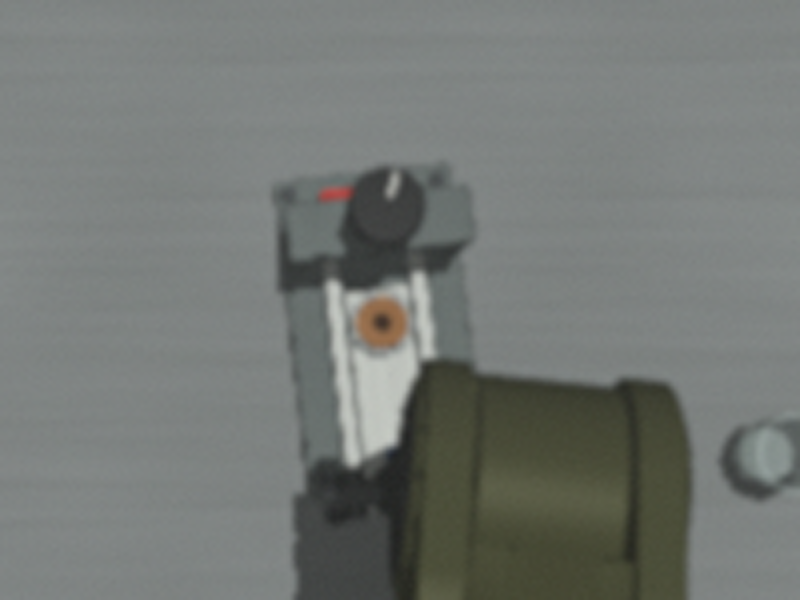

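View pics/scene1.png

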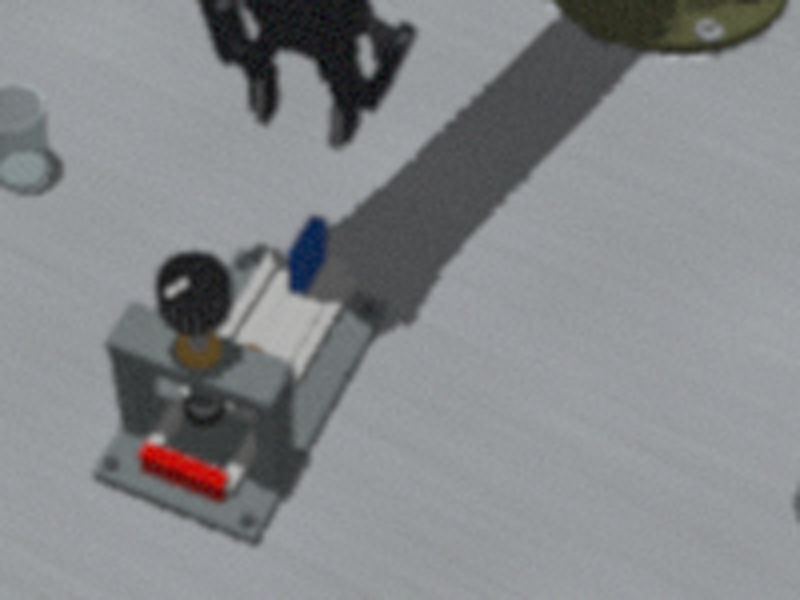

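Emit:
{"name": "carry_out", "arguments": {"plan": [[0, 0, 0, 0.2, 3, 0, 4.5], [0, 0, 0, 0.2, 6, 0, 4.5], [0, 0, 0, 0.2, 9, 0, 4.5], [0, 0, 0, 0.2, 10.9, 0, 4.5], [0, 0, 0, 0.2, 10.9, 0, 4.5]], "force": 25}}

```text
time: 3.28
tcp_pos: [0.4683, -0.0685, 0.0272]
tool_rot: [[-0.118, -0.007, -0.993], [0.993, -0.0, -0.118], [0.0, -1.0, 0.007]]
contact_force: [-1.7, -0.9, -1.1]
grip_width: 0.0449
```

```bash
python3 - <<'E'
from h import *
from plant import *
o,R,p=st()
for n in("scene",):
    c=capture(n)["frame"][:,:,::-1]
    cv2.imwrite(f"pics/{n}2.png",cv2.resize(c[120:270,240:440],None,fx=4,fy=4,interpolation=2))
E
```

```text
t 3.28 p [ 0.4683 -0.0685  0.0272] head 96.76 tilt [ 5.0e-04 -1.0e+00  7.4e-03] F [-1.67 -0.94 -1.12] M [ 0.     0.073 -0.038] w 0.0449 q [-0.436  0.137  0.558  2.088 -0.087  0.946  1.858]
```

View pics/scene2.png

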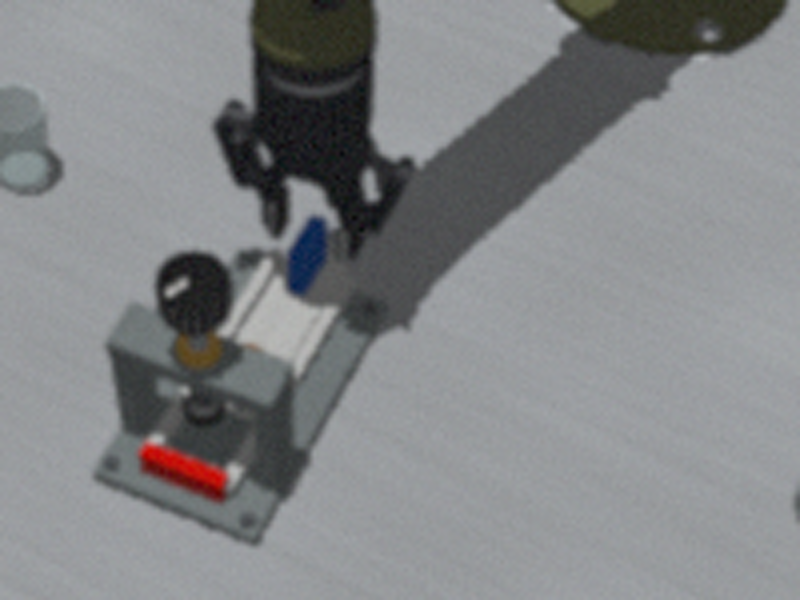

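Emit:
{"name": "carry_out", "arguments": {"plan": [[0, 0, 0, 0, 0, 0, 4.5], [0, 0, 0, 0, 0, 0, 4.5]]}}

```text
time: 3.5
tcp_pos: [0.4734, -0.0692, 0.0324]
tool_rot: [[-0.117, 0.003, -0.993], [0.993, 0.0, -0.117], [0.0, -1.0, -0.003]]
contact_force: [-0.1, -0.8, -0.0]
grip_width: 0.0452
```

```bash
python3 - <<'E'
from h import *
o,R,p=st()
print(proj.__name__)
from plant import *
c=capture("scene")
print(proj(c,[p,p-[0,0,-.019]]),proj(c,tw(Q,[[-.1545,0,.064]])))
E
```

```text
t 3.5 p [ 0.4734 -0.0692  0.0324] head 96.74 tilt [ 0.     -1.     -0.0032] F [-0.13 -0.76 -0.02] M [0.046 0.02  0.015] w 0.0452 q [-0.436  0.13   0.559  2.082 -0.086  0.948  1.858]
proj
[[316.39901956 186.53673584]
 [316.4199588  182.13584417]] [[316.25664782 178.66451075]]
```

Emit:
{"name": "carry_out", "arguments": {"plan": [[0, 0, 0, -0.15, 0.15, 0, 4.5], [0, 0, 0, -0.15, 0.15, 0, 2.5], [0, 0, 0, -0.15, 0.15, 0, 1], [0, 0, 0, -0.15, 0.15, 0, 1], [0, 0, 0, -0.15, 0.15, 0, 1], [0, 0, 0, -0.15, 0.15, 0, 1]], "force": 25}}

```text
time: 4.05
tcp_pos: [0.4723, -0.0709, 0.0296]
tool_rot: [[-0.117, 0.001, -0.993], [0.993, 0.0, -0.117], [0.0, -1.0, -0.001]]
contact_force: [-0.8, 0.2, 5.8]
grip_width: 0.0131
```

```bash
python3 - <<'E'
from h import *
o,R,p=st()
from plant import *
for n in("scene","top"):
    c=capture(n)["frame"][:,:,::-1]
    cv2.imwrite(f"pics/{n}3.png",cv2.resize(c[120:270,240:440],None,fx=4,fy=4,interpolation=2))
E
```

```text
t 4.05 p [ 0.4723 -0.0709  0.0296] head 96.71 tilt [ 2.e-04 -1.e+00 -7.e-04] F [-0.76  0.2   5.83] M [-0.005  0.18  -0.067] w 0.0131 q [-0.433  0.135  0.56   2.084 -0.089  0.944  1.863]
```

View pics/scene3.png

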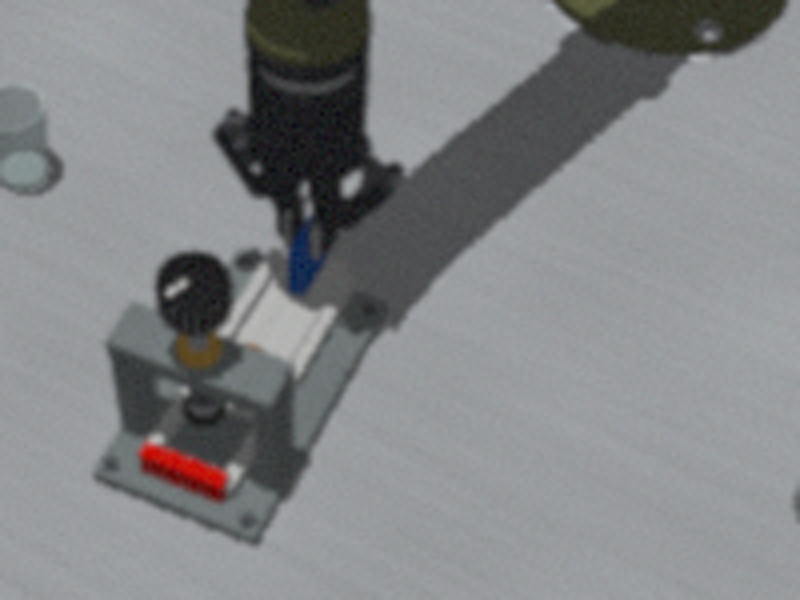

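Emit:
{"name": "carry_out", "arguments": {"plan": [[0, 0, 0, 0, -0.1, -0.2, 1], [0, 0, 0, 0, -0.1, -0.5, 1], [0, 0, 0, 0, -0.1, -0.8, 1], [0, 0, 0, 0, -0.1, -1.2, 1], [0, 0, 0, 0, -0.1, -1.6, 1], [0, 0, 0, 0, -0.1, -2, 1], [0, 0, 0, 0, -0.1, -2.4, 1], [0, 0, 0, 0, -0.1, -2.8, 1], [0, 0, 0, 0, -0.1, -3.2, 1], [0, 0, 0, 0, -0.1, -3.6, 1], [0, 0, 0, 0, -0.1, -3.9, 1], [0, 0, 0, 0, -0.1, -4.2, 1], [0, 0, 0, 0, -0.1, -4.4, 1], [0, 0, 0, 0, -0.1, -4.5, 1], [0, 0, 0, 0, -0.1, -4.5, 1]]}}

```text
time: 5.4
tcp_pos: [0.517, -0.0656, 0.0301]
tool_rot: [[-0.117, 0.001, -0.993], [0.993, 0.0, -0.117], [-0.0, -1.0, -0.001]]
contact_force: [0.6, 0.6, -2.7]
grip_width: 0.0128
```

```bash
python3 - <<'E'
from h import *
o,R,p=st()
from plant import *
for n in("scene","top"):
    c=capture(n)["frame"][:,:,::-1]
    cv2.imwrite(f"pics/{n}4.png",cv2.resize(c[120:270,240:440],None,fx=4,fy=4,interpolation=2))
E
```

```text
t 5.4 p [ 0.517  -0.0656  0.0301] head 96.72 tilt [-0.e+00 -1.e+00 -5.e-04] F [ 0.6   0.6  -2.74] M [ 0.006  0.058 -0.02 ] w 0.0128 q [-0.419  0.233  0.548  1.982 -0.147  0.964  1.89 ]
```

View pics/scene4.png

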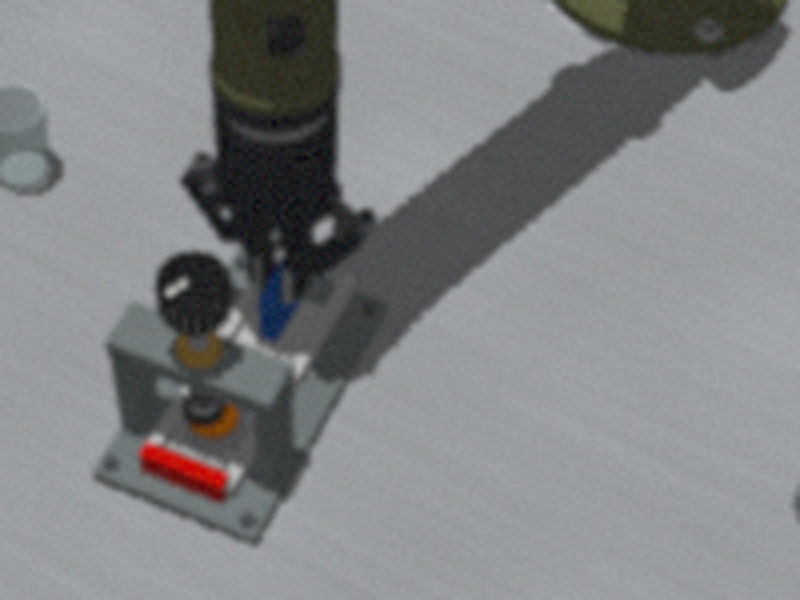

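View pics/top4.png

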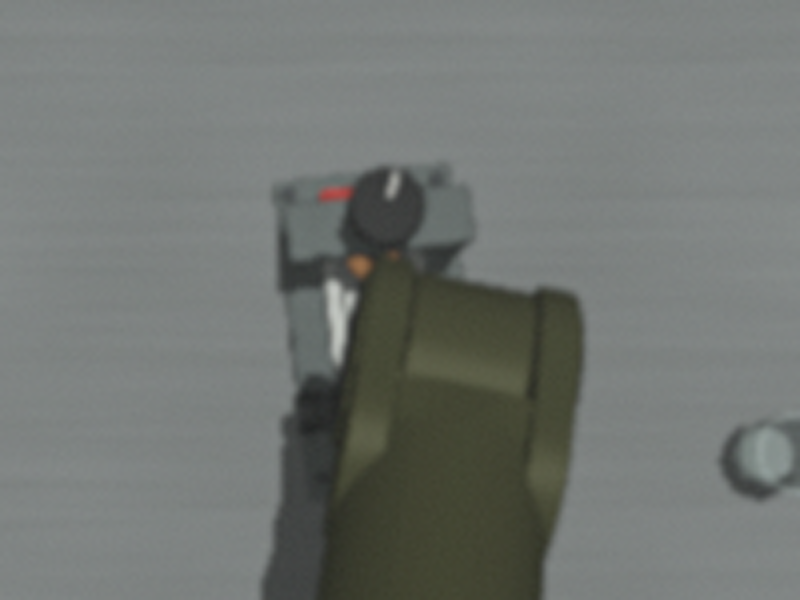

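Emit:
{"name": "carry_out", "arguments": {"plan": [[0, 0, 0, 0, 0, -0.1, 1], [0, 0, 0, 0, 0, -0.2, 1], [0, 0, 0, 0, 0, -0.3, 1], [0, 0, 0, 0, 0, -0.4, 1], [0, 0, 0, 0, 0, -0.5, 1], [0, 0, 0, 0, 0, -0.55, 1]]}}

```text
time: 6.0
tcp_pos: [0.5222, -0.0649, 0.0301]
tool_rot: [[-0.117, 0.0, -0.993], [0.993, 0.0, -0.117], [0.0, -1.0, -0.0]]
contact_force: [-0.2, -0.4, -1.8]
grip_width: 0.0133
```

Emit:
{"name": "carry_out", "arguments": {"plan": [[0, 0, 0, 0, 0, -0.1, 1], [0, 0, 0, 0, 0, -0.2, 1], [0, 0, 0, 0, 0, -0.2, 1]]}}

```text
time: 6.25
tcp_pos: [0.5244, -0.0647, 0.0302]
tool_rot: [[-0.117, 0.0, -0.993], [0.993, -0.0, -0.117], [-0.0, -1.0, -0.0]]
contact_force: [-0.6, 0.7, -2.4]
grip_width: 0.0129
```

Emit:
{"name": "carry_out", "arguments": {"plan": [[0, 0, 0, 0, 0, -0.05, 1], [0, 0, 0, 0, 0, -0.1, 1], [0, 0, 0, 0, 0, -0.1, 1]]}}

```text
time: 6.5
tcp_pos: [0.5251, -0.0646, 0.0301]
tool_rot: [[-0.117, 0.0, -0.993], [0.993, 0.0, -0.117], [0.0, -1.0, -0.0]]
contact_force: [-0.6, -0.7, -2.3]
grip_width: 0.0131
```

Emit:
{"name": "carry_out", "arguments": {"plan": [[0, 0, 0, 0, 0, -0.05, 1], [0, 0, 0, 0, 0, -0.1, 1], [0, 0, 0, 0, 0, -0.1, 1]]}}

```text
time: 6.75
tcp_pos: [0.5261, -0.0645, 0.0301]
tool_rot: [[-0.117, 0.0, -0.993], [0.993, 0.0, -0.117], [0.0, -1.0, -0.0]]
contact_force: [-0.2, 0.8, -3.0]
grip_width: 0.0133
```

Emit:
{"name": "carry_out", "arguments": {"plan": [[0, 0, 0, 0, 0, -0.05, 1], [0, 0, 0, 0, 0, -0.1, 1], [0, 0, 0, 0, 0, -0.1, 1]]}}

```text
time: 7.0
tcp_pos: [0.5261, -0.0644, 0.0299]
tool_rot: [[-0.117, -0.002, -0.993], [0.993, 0.0, -0.117], [0.0, -1.0, 0.002]]
contact_force: [-3.3, 0.1, 0.1]
grip_width: 0.013
```

Emit:
{"name": "carry_out", "arguments": {"plan": [[0, 0, 0, 0, 0, -0.05, 1], [0, 0, 0, 0, 0, -0.05, 1]]}}

```text
time: 7.17
tcp_pos: [0.5261, -0.0644, 0.0298]
tool_rot: [[-0.117, -0.003, -0.993], [0.993, 0.0, -0.117], [0.001, -1.0, 0.003]]
contact_force: [-5.6, -1.0, 0.4]
grip_width: 0.0132
```

Emit:
{"name": "carry_out", "arguments": {"plan": [[0, 0, 0, 0, 0, -0.05, 1], [0, 0, 0, 0, 0, -0.05, 1]]}}

```text
time: 7.33
tcp_pos: [0.526, -0.0644, 0.0297]
tool_rot: [[-0.117, -0.004, -0.993], [0.993, 0.0, -0.117], [0.001, -1.0, 0.004]]
contact_force: [-6.8, 0.3, 1.2]
grip_width: 0.0136
```

```bash
python3 - <<'E'
from h import *
o,R,p=st()
print(tw([*Q],[[-.1,0,.03]]))
E
```

```text
t 7.33 p [ 0.526  -0.0644  0.0297] head 96.7 tilt [ 9.e-04 -1.e+00  4.e-03] F [-6.85  0.35  1.18] M [-0.033  1.38   0.031] w 0.0136 q [-0.414  0.256  0.545  1.957 -0.159  0.974  1.895]
[[ 0.52628367 -0.06417332  0.03      ]]
```

Emit:
{"name": "carry_out", "arguments": {"plan": [[0, 0, 0, 0, 0, 0.1, 1], [0, 0, 0, 0, 0, 0.1, 1.8], [0, 0, 0, 0, 0, 0.1, 3], [0, 0, 0, 0, 0, 0.1, 4], [0, 0, 0, 0, 0, 0.1, 4.5], [0, 0, 0, 0, 0, 0.1, 4.5]]}}

```text
time: 7.83
tcp_pos: [0.5277, -0.0643, 0.0304]
tool_rot: [[-0.117, 0.001, -0.993], [0.993, -0.0, -0.117], [-0.0, -1.0, -0.001]]
contact_force: [0.4, 0.5, -0.3]
grip_width: 0.0451
```

Emit:
{"name": "carry_out", "arguments": {"plan": [[0, 0, 0, 0, -1.5, 0.1, 4.5], [0, 0, 0, 0, -4, 0.1, 4.5], [0, 0, 0, 0, -7, 0.1, 4.5], [0, 0, 0, 0, -10, 0, 5], [0, 0, 0, 0, -13, 0, 6], [0, 0, 0, 0, -16, 0, 6.5], [0, 0, 0, 0, -18.5, 0, 6.5], [0, 0, 0, 0, -20.5, 0, 6.5], [0, 0, 0, 0, -20.5, 0, 6.5]]}}

```text
time: 8.58
tcp_pos: [0.5298, -0.0647, 0.2401]
tool_rot: [[-0.117, 0.009, -0.993], [0.993, 0.001, -0.117], [-0.0, -1.0, -0.009]]
contact_force: [0.4, -0.5, 0.7]
grip_width: 0.0651
```

```bash
python3 - <<'E'
from h import *
o,R,p=st();hd=np.degrees(Q[2])+90
go([Q[0],Q[1],p[2]],hd,R,p);go([Q[0],Q[1],.155],hd,R,p)
from plant import *
for n in("scene","top"):
    c=capture(n)["frame"][:,:,::-1]
    cv2.imwrite(f"pics/{n}5.png",cv2.resize(c[160:265,250:350],None,fx=5.5,fy=5.5,interpolation=2))
E
```

```text
t 8.58 p [ 0.5298 -0.0647  0.2401] head 96.71 tilt [-2.0e-04 -1.0e+00 -8.8e-03] F [ 0.38 -0.46  0.71] M [-0.035 -0.031  0.022] w 0.0651 q [-0.469  0.044  0.563  1.717 -0.026  1.379  1.787]
ry 0.0 shift cm [ 0.09  0.08 -9.65]
ry 0.0 shift cm [ 0.1   8.59 -9.58]
```

View pics/scene5.png

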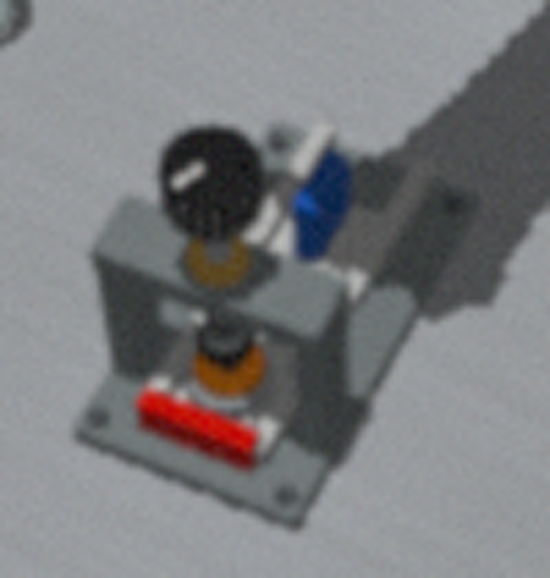

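Emit:
{"name": "carry_out", "arguments": {"plan": [[0, 0, 0, 0, 0, -2.5, 6.5], [0, 0, 0, 0, 0, -5, 6.5], [0, 0, 0, 0.1, 0, -7.5, 6.5], [0, 0, 0, 0.1, 0, -9, 6.5], [0, 0, 0, 0.1, 0, -9.7, 6.5], [0, 0, 0, 0.1, 0, -9.7, 6.5], [0, 0, 0, 0.1, 0, -9.7, 6.5], [0, 0, 0, 0.1, 0, -9.7, 6.5]]}}

```text
time: 9.35
tcp_pos: [0.6221, -0.0527, 0.2348]
tool_rot: [[-0.116, -0.001, -0.993], [0.993, 0.0, -0.116], [0.0, -1.0, 0.001]]
contact_force: [0.1, -0.8, 0.1]
grip_width: 0.0649
```

```bash
python3 - <<'E'
from h import *
o,R,p=st();hd=np.degrees(Q[2])+90
go([Q[0],Q[1],.155],hd,R,p)
from plant import *
for n in("scene","top"):
    c=capture(n)["frame"][:,:,::-1]
    cv2.imwrite(f"pics/{n}6.png",cv2.resize(c[130:265,250:380],None,fx=4.4,fy=4.4,interpolation=2))
E
```

```text
t 9.35 p [ 0.6221 -0.0527  0.2348] head 96.66 tilt [ 3.0e-04 -1.0e+00  1.2e-03] F [ 0.12 -0.79  0.08] M [-0.03   0.004  0.012] w 0.0649 q [-0.421  0.279  0.574  1.498 -0.152  1.411  1.847]
ry -0.001 shift cm [-0.02  7.98 -0.36]
```

View pics/scene6.png

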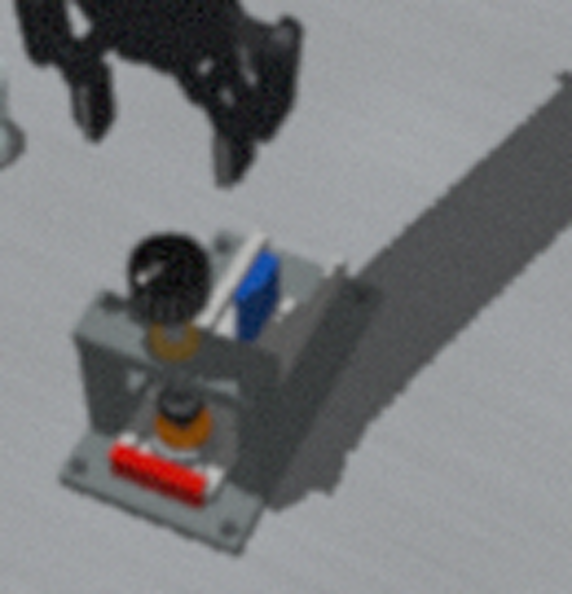

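View pics/top6.png

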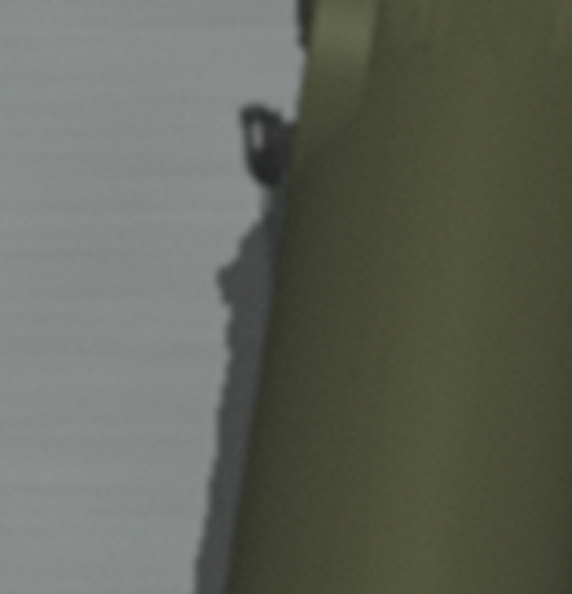

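Emit:
{"name": "carry_out", "arguments": {"plan": [[0, 0, 0, 0, 1, -0.36, 6.5], [0, 0, 0, 0, 3, -0.36, 6.5], [0, 0, 0, 0, 5, -0.36, 6.5], [0, 0, 0, 0, 7, -0.36, 6.5], [0, 0, 0, 0, 7.8, -0.36, 6.5], [0, 0, 0, 0, 7.8, -0.36, 6.5], [0, 0, 0, 0, 7.8, -0.36, 6.5]]}}

```text
time: 10.03
tcp_pos: [0.6267, -0.0517, 0.1572]
tool_rot: [[-0.117, -0.0, -0.993], [0.993, 0.0, -0.117], [0.0, -1.0, 0.0]]
contact_force: [0.1, 0.0, -0.5]
grip_width: 0.0652
```

```bash
python3 - <<'E'
from h import *
o,R,p=st();hd=np.degrees(Q[2])+90
go([Q[0],Q[1],.157],hd,R,p)
from plant import *
for n in("scene",):
    c=capture(n)["frame"][:,:,::-1]
    cv2.imwrite(f"pics/{n}7.png",cv2.resize(c[130:265,250:380],None,fx=4.4,fy=4.4,interpolation=2))
E
```

```text
t 10.03 p [ 0.6267 -0.0517  0.1572] head 96.71 tilt [ 1.e-04 -1.e+00  1.e-04] F [ 0.06  0.01 -0.5 ] M [ 0.052 -0.033  0.04 ] w 0.0652 q [-0.411  0.332  0.561  1.593 -0.183  1.269  1.868]
ry 0.0 shift cm [-0.07  0.02  0.12]
```

View pics/scene7.png

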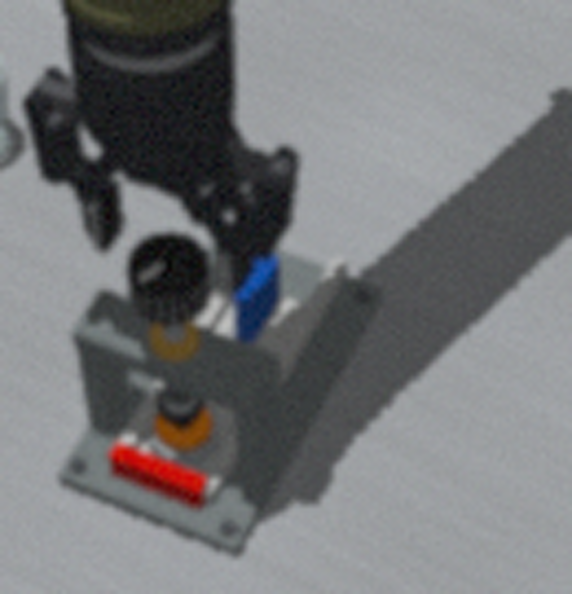

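Emit:
{"name": "carry_out", "arguments": {"plan": [[0, 0, 0, -0.05, 0, 0.1, 6.5], [0, 0, 0, -0.05, 0, 0.1, 5], [0, 0, 0, -0.05, 0, 0.1, 4], [0, 0, 0, -0.05, 0, 0.1, 4], [0, 0, 0, -0.05, 0, 0.1, 4], [0, 0, 0, -0.05, 0, 0.1, 4]], "force": 50}}

```text
time: 10.58
tcp_pos: [0.6267, -0.0537, 0.159]
tool_rot: [[-0.116, 0.003, -0.993], [0.993, -0.001, -0.116], [-0.002, -1.0, -0.003]]
contact_force: [-1.3, -2.3, 5.3]
grip_width: 0.0409
```

```bash
python3 - <<'E'
from h import *
from plant import *
for i in range(3):
  o,R,p=st();c=capture("scene")
cv2.imwrite(f"pics/scene8.png",cv2.resize(c["frame"][130:265,250:380,::-1],None,fx=4.4,fy=4.4,interpolation=2))
E
```

```text
t 10.58 p [ 0.6267 -0.0537  0.159 ] head 96.67 tilt [-0.0015 -1.     -0.0026] F [-1.28 -2.3   5.29] M [-0.531  0.294  0.02 ] w 0.0409 q [-0.41   0.329  0.562  1.594 -0.181  1.268  1.869]
t 10.63 p [ 0.6267 -0.0537  0.1589] head 96.67 tilt [-0.0015 -1.     -0.0025] F [-1.37 -1.99  6.44] M [-0.58   0.217  0.001] w 0.0408 q [-0.41   0.329  0.562  1.594 -0.181  1.268  1.869]
t 10.68 p [ 0.6267 -0.0537  0.1589] head 96.67 tilt [-0.0015 -1.     -0.0024] F [-1.02 -0.49  6.02] M [-0.548  0.277  0.038] w 0.0406 q [-0.41   0.329  0.562  1.594 -0.181  1.268  1.869]
```

View pics/scene8.png

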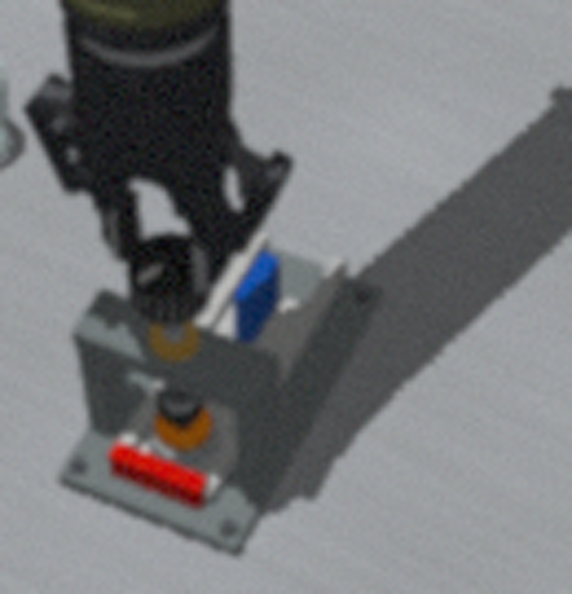

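Emit:
{"name": "carry_out", "arguments": {"plan": [[0, 0.05, 0, 0, -0.07, 0, 4], [0, 0.1, 0, 0, -0.04, 0, 4], [0, 0.15, 0, 0, -0.01, 0, 4], [0, 0.2, 0, 0, 0.02, 0, 4], [0, 0.25, 0, 0, 0.05, 0, 4], [0, 0.3, 0, 0, 0.07, 0, 4]]}}

```text
time: 11.23
tcp_pos: [0.6266, -0.054, 0.1574]
tool_rot: [[0.185, 0.002, -0.983], [0.983, -0.002, 0.185], [-0.002, -1.0, -0.003]]
contact_force: [1.0, -2.6, 2.3]
grip_width: 0.0411
```

```bash
cat > rd.py <<'E'
from h import *
from plant import *
import sys
M=[];q=[]
for i in range(6):
    o=observe();M.append(o["torque"][2]);q.append(o["joint_torque"][6]);c=capture("scene")
o,R,p=st();print("Mz",np.mean(M).round(4),np.round(M,3),"q7",np.round(q,3))
if len(sys.argv)>1: cv2.imwrite(f"pics/{sys.argv[1]}.png",cv2.resize(c["frame"][130:265,250:380,::-1],None,fx=4.4,fy=4.4,interpolation=2))
E
python3 rd.py scene9
```

```text
t 11.53 p [ 0.6266 -0.0538  0.1573] head 79.52 tilt [-0.0013 -1.     -0.0024] F [ 1.27 -5.28  3.84] M [-1.265 -0.177  0.028] w 0.041 q [-0.446  0.338  0.609  1.597 -0.198  1.268  1.583]
Mz 0.024 [ 0.136  0.05  -0.022 -0.025  0.019 -0.015] q7 [ 0.412 -0.107 -0.353 -0.098 -0.014 -0.015]
```

View pics/scene9.png

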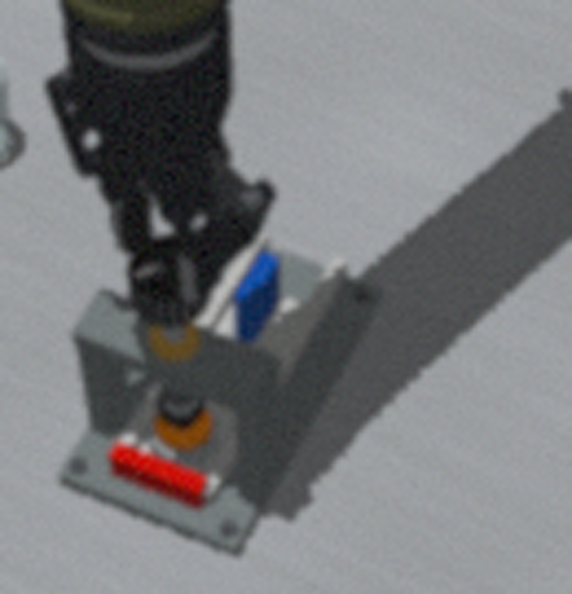

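```bash
cat > rd.py <<'E'
from h import *
from plant import *
import sys
o=observe();p=o["tcp_pos"];R=o["tool_rot"]
mz,q7=o["torque"][2],o["joint_torque"][6]
n=1
c=capture("scene");im=c["frame"].astype(float)
P=cv2.GaussianBlur(im[...,0]-im[...,2],(0,0),.7)[212:240,287:297]
e=[]
for k in range(P.shape[1]):
    v=P[:,k];m=v.argmax();h=v.max()*.5
    for r in range(m,0,-1):
        if v[r-1]<h<=v[r]: e.append(212+r-1+(h-v[r-1])/(v[r]-v[r-1]));break
print("t",round(o["time"],2),"head",round(np.degrees(np.arctan2(R[1,0],R[0,0])),1),"p",np.round(p,4),"Mz %.3f q7 %.3f"%(mz,q7),"F",np.round(o["contact_force"],1),"w",round(o["grip_width"],4),"q7pos",round(o["joints"][6],2),"edge %.2f"%np.mean(e),np.round(e,1))
if len(sys.argv)>1: cv2.imwrite(f"pics/{sys.argv[1]}.png",cv2.resize(c["frame"][130:265,250:380,::-1],None,fx=4.4,fy=4.4,interpolation=2))
E
python3 rd.py; python3 rd.py
```

```text
t 11.53 head 79.5 p [ 0.6266 -0.0538  0.1573] Mz 0.028 q7 -0.021 F [ 1.3 -5.3  3.8] w 0.041 q7pos 1.58 edge 234.37 [234.1 234.4 234.8 235.2 235.6 236.  236.3 236.7 237.  223.4]
t 11.58 head 79.5 p [ 0.6266 -0.0538  0.1573] Mz -0.024 q7 -0.013 F [ 0.9 -5.7  4.5] w 0.041 q7pos 1.58 edge 234.37 [234.2 234.5 234.8 235.2 235.6 236.  236.4 236.7 236.9 223.4]
```

Emit:
{"name": "carry_out", "arguments": {"plan": [[0, 0.05, 0, 0, 0.03, 0, 4], [0, 0.1, 0, 0, 0.06, 0, 4], [0, 0.15, 0, 0, 0.09, 0, 4]]}}

```text
time: 11.88
tcp_pos: [0.6265, -0.054, 0.1565]
tool_rot: [[0.329, 0.002, -0.944], [0.944, -0.002, 0.329], [-0.001, -1.0, -0.002]]
contact_force: [1.1, -5.6, 4.7]
grip_width: 0.0408
```

```bash
python3 rd.py
```

```text
t 11.88 head 70.8 p [ 0.6265 -0.054   0.1565] Mz 0.200 q7 0.431 F [ 1.1 -5.6  4.7] w 0.0408 q7pos 1.44 edge 234.37 [234.1 234.4 234.8 235.2 235.6 236.  236.4 236.7 236.9 223.4]
```

Emit:
{"name": "carry_out", "arguments": {"plan": [[0, 0.05, 0, 0, 0.03, 0, 4], [0, 0.1, 0, 0, 0.06, 0, 4], [0, 0.15, 0, 0, 0.09, 0, 4]]}}

```text
time: 12.18
tcp_pos: [0.6265, -0.0541, 0.1556]
tool_rot: [[0.467, 0.002, -0.885], [0.885, -0.002, 0.467], [-0.001, -1.0, -0.003]]
contact_force: [0.1, -6.0, 5.6]
grip_width: 0.0403
```

```bash
python3 rd.py scene10
```

```text
t 12.18 head 62.2 p [ 0.6265 -0.0541  0.1556] Mz 0.189 q7 0.430 F [ 0.1 -6.   5.6] w 0.0403 q7pos 1.3 edge 234.38 [234.2 234.4 234.8 235.2 235.7 236.  236.4 236.7 237.  223.5]
```

```bash
sed -i 's/\[212:240,287:297\]/[212:230,287:296]/' rd.py; python3 rd.py
```

```text
t 12.23 head 62.0 p [ 0.6265 -0.0541  0.1555] Mz -0.017 q7 -0.129 F [ 0.3 -6.7  5.3] w 0.0405 q7pos 1.29 edge 225.99 [225.5 226.1 226.6 226.7 226.8 226.6 226.2 225.3 224.2]
```

Emit:
{"name": "carry_out", "arguments": {"plan": [[0, 0.05, 0, 0, 0.03, 0, 4], [0, 0.1, 0, 0, 0.06, 0, 4], [0, 0.15, 0, 0, 0.09, 0, 4]]}}

```text
time: 12.53
tcp_pos: [0.6264, -0.0542, 0.1547]
tool_rot: [[0.593, 0.002, -0.805], [0.805, -0.002, 0.593], [-0.001, -1.0, -0.003]]
contact_force: [0.7, -5.7, 5.8]
grip_width: 0.0406
```

```bash
python3 rd.py
```

```text
t 12.53 head 53.6 p [ 0.6264 -0.0542  0.1547] Mz 0.130 q7 0.431 F [ 0.7 -5.7  5.8] w 0.0406 q7pos 1.15 edge 226.14 [225.5 226.2 226.6 226.9 227.  226.8 226.3 225.6 224.5]
```

Emit:
{"name": "carry_out", "arguments": {"plan": [[0, 0.05, 0, 0, 0.03, 0, 4], [0, 0.1, 0, 0, 0.06, 0, 4], [0, 0.15, 0, 0, 0.09, 0, 4]]}}

```text
time: 12.83
tcp_pos: [0.6263, -0.0543, 0.1538]
tool_rot: [[0.707, 0.002, -0.707], [0.707, -0.002, 0.707], [-0.0, -1.0, -0.003]]
contact_force: [-0.1, -6.3, 5.4]
grip_width: 0.0406
```

```bash
python3 rd.py scene11
```

```text
t 12.83 head 45.0 p [ 0.6263 -0.0543  0.1538] Mz 0.154 q7 0.432 F [-0.1 -6.3  5.4] w 0.0406 q7pos 1.01 edge 226.27 [225.6 226.3 226.8 226.9 227.  226.8 226.5 225.9 224.9]
```

View pics/scene11.png

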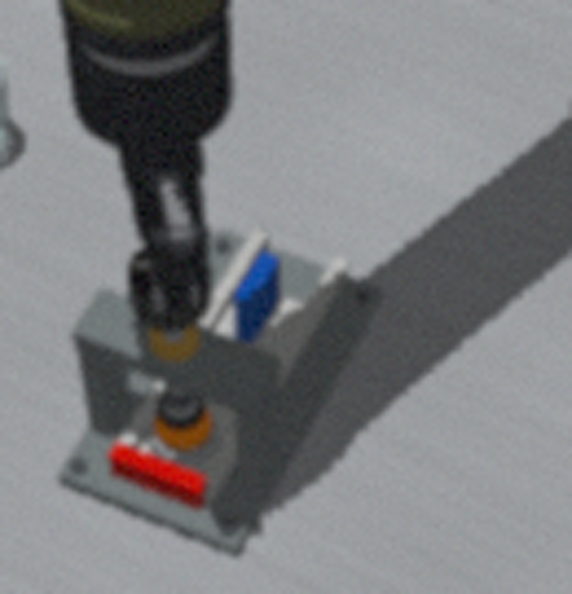

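Emit:
{"name": "carry_out", "arguments": {"plan": [[0, 0.05, 0, 0, 0.03, 0, 4], [0, 0.1, 0, 0, 0.06, 0, 4], [0, 0.15, 0, 0, 0.09, 0, 4]]}}

```text
time: 13.13
tcp_pos: [0.6262, -0.0544, 0.1529]
tool_rot: [[0.805, 0.001, -0.593], [0.593, -0.002, 0.805], [-0.0, -1.0, -0.003]]
contact_force: [-0.7, -6.3, 6.1]
grip_width: 0.0406
```

```bash
python3 rd.py
```

```text
t 13.13 head 36.4 p [ 0.6262 -0.0544  0.1529] Mz 0.165 q7 0.432 F [-0.7 -6.3  6.1] w 0.0406 q7pos 0.87 edge 226.37 [225.7 226.4 226.9 227.1 227.  226.9 226.6 226.  224.7]
```

Emit:
{"name": "carry_out", "arguments": {"plan": [[0, 0.05, 0, 0, 0.03, 0, 4], [0, 0.1, 0, 0, 0.06, 0, 4], [0, 0.15, 0, 0, 0.09, 0, 4]]}}

```text
time: 13.43
tcp_pos: [0.6261, -0.0545, 0.1521]
tool_rot: [[0.885, 0.001, -0.466], [0.466, -0.002, 0.885], [-0.0, -1.0, -0.002]]
contact_force: [-0.5, -6.6, 6.8]
grip_width: 0.0407
```

```bash
python3 rd.py
```

```text
t 13.43 head 27.8 p [ 0.6261 -0.0545  0.1521] Mz 0.091 q7 0.433 F [-0.5 -6.6  6.8] w 0.0407 q7pos 0.73 edge 226.55 [225.8 226.6 227.  227.3 227.3 227.2 226.7 226.  224.9]
```

Emit:
{"name": "carry_out", "arguments": {"plan": [[0, 0.05, 0, 0, 0.03, 0, 4], [0, 0.1, 0, 0, 0.06, 0, 4], [0, 0.15, 0, 0, 0.09, 0, 4]]}}

```text
time: 13.73
tcp_pos: [0.6259, -0.0545, 0.1512]
tool_rot: [[0.944, 0.001, -0.329], [0.329, -0.002, 0.944], [0.0, -1.0, -0.002]]
contact_force: [-1.1, -5.8, 7.3]
grip_width: 0.0407
```

```bash
python3 rd.py
```

```text
t 13.73 head 19.2 p [ 0.6259 -0.0545  0.1512] Mz 0.144 q7 0.434 F [-1.1 -5.8  7.3] w 0.0407 q7pos 0.59 edge 226.73 [226.1 226.9 227.4 227.5 227.5 227.3 226.9 226.1 224.9]
```

Emit:
{"name": "carry_out", "arguments": {"plan": [[0, 0.05, 0, 0, 0.02, 0, 4], [0, 0.1, 0, 0, 0.05, 0, 4], [0, 0.15, 0, 0, 0.08, 0, 4]]}}

```text
time: 14.03
tcp_pos: [0.6258, -0.0546, 0.1504]
tool_rot: [[0.983, 0.001, -0.184], [0.184, -0.002, 0.983], [0.0, -1.0, -0.002]]
contact_force: [-0.8, -6.4, 6.5]
grip_width: 0.0408
```

```bash
python3 rd.py
```

```text
t 14.03 head 10.6 p [ 0.6258 -0.0546  0.1504] Mz 0.148 q7 0.432 F [-0.8 -6.4  6.5] w 0.0408 q7pos 0.45 edge 226.90 [226.2 226.9 227.4 227.6 227.6 227.5 227.2 226.5 225.3]
```

Emit:
{"name": "carry_out", "arguments": {"plan": [[0, 0.05, 0, 0, 0.02, 0, 4], [0, 0.1, 0, 0, 0.05, 0, 4], [0, 0.15, 0, 0, 0.08, 0, 4]]}}

```text
time: 14.33
tcp_pos: [0.6257, -0.0545, 0.1495]
tool_rot: [[0.999, 0.0, -0.035], [0.035, -0.002, 0.999], [0.0, -1.0, -0.002]]
contact_force: [-1.2, -6.6, 6.5]
grip_width: 0.0405
```

```bash
python3 rd.py scene12
```

```text
t 14.33 head 2.0 p [ 0.6257 -0.0545  0.1495] Mz 0.202 q7 0.431 F [-1.2 -6.6  6.5] w 0.0405 q7pos 0.31 edge 227.06 [226.3 227.1 227.6 227.7 227.7 227.6 227.3 226.8 225.6]
```

View pics/scene12.png

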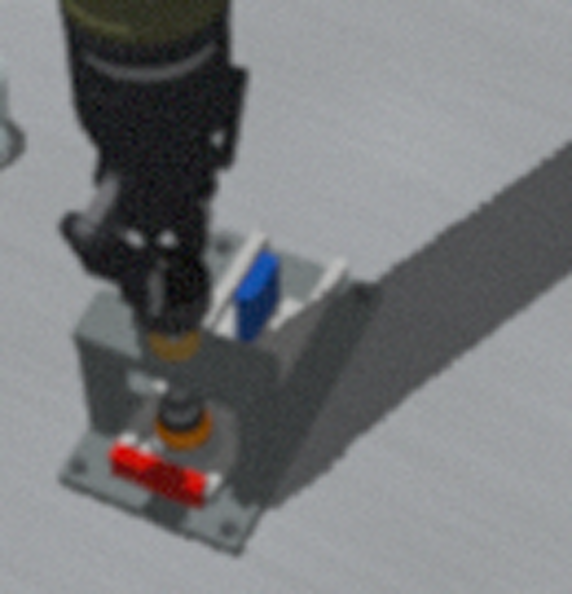

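Emit:
{"name": "carry_out", "arguments": {"plan": [[0, 0.05, 0, 0, 0.02, 0, 4], [0, 0.1, 0, 0, 0.05, 0, 4], [0, 0.15, 0, 0, 0.08, 0, 4]]}}

```text
time: 14.63
tcp_pos: [0.6255, -0.0545, 0.1486]
tool_rot: [[0.993, -0.0, 0.115], [-0.115, -0.002, 0.993], [0.0, -1.0, -0.002]]
contact_force: [-2.7, -6.9, 7.4]
grip_width: 0.0408
```

```bash
python3 rd.py
```

```text
t 14.63 head -6.6 p [ 0.6255 -0.0545  0.1486] Mz 0.167 q7 0.429 F [-2.7 -6.9  7.4] w 0.0408 q7pos 0.18 edge 227.16 [226.3 227.3 227.7 227.8 227.8 227.7 227.5 226.9 225.5]
```

Emit:
{"name": "carry_out", "arguments": {"plan": [[0, 0.05, 0, 0, 0.02, 0, 4], [0, 0.1, 0, 0, 0.05, 0, 4], [0, 0.15, 0, 0, 0.08, 0, 4]]}}

```text
time: 14.93
tcp_pos: [0.6254, -0.0545, 0.1478]
tool_rot: [[0.965, -0.0, 0.262], [-0.262, -0.002, 0.965], [0.0, -1.0, -0.002]]
contact_force: [-2.2, -5.4, 7.2]
grip_width: 0.0405
```

```bash
python3 rd.py
```

```text
t 14.93 head -15.2 p [ 0.6254 -0.0545  0.1478] Mz 0.164 q7 0.427 F [-2.2 -5.4  7.2] w 0.0405 q7pos 0.04 edge 227.25 [226.5 227.4 227.8 227.9 227.9 227.8 227.5 226.9 225.6]
```

Emit:
{"name": "carry_out", "arguments": {"plan": [[0, 0.05, 0, 0, 0.02, 0, 4], [0, 0.1, 0, 0, 0.05, 0, 4], [0, 0.15, 0, 0, 0.08, 0, 4]]}}

```text
time: 15.23
tcp_pos: [0.6253, -0.0544, 0.1469]
tool_rot: [[0.915, -0.001, 0.403], [-0.403, -0.002, 0.915], [0.0, -1.0, -0.002]]
contact_force: [-2.9, -6.3, 7.2]
grip_width: 0.041
```

```bash
python3 rd.py
```

```text
t 15.23 head -23.8 p [ 0.6253 -0.0544  0.1469] Mz 0.138 q7 0.425 F [-2.9 -6.3  7.2] w 0.041 q7pos -0.1 edge 227.36 [226.6 227.5 227.8 228.  228.  227.9 227.6 227.  225.8]
```

Emit:
{"name": "carry_out", "arguments": {"plan": [[0, 0.05, 0, 0, 0.02, 0, 4], [0, 0.1, 0, 0, 0.05, 0, 4], [0, 0.15, 0, 0, 0.08, 0, 4]]}}

```text
time: 15.53
tcp_pos: [0.6251, -0.0544, 0.146]
tool_rot: [[0.844, -0.001, 0.536], [-0.536, -0.002, 0.844], [0.0, -1.0, -0.002]]
contact_force: [-3.5, -6.1, 7.9]
grip_width: 0.0406
```

```bash
python3 rd.py
```

```text
t 15.53 head -32.4 p [ 0.6251 -0.0544  0.146 ] Mz 0.169 q7 0.422 F [-3.5 -6.1  7.9] w 0.0406 q7pos -0.23 edge 227.62 [227.1 227.7 228.  228.1 228.2 228.  227.8 227.4 226.1]
```

Emit:
{"name": "carry_out", "arguments": {"plan": [[0, 0.05, 0, 0, 0.02, 0, 4], [0, 0.1, 0, 0, 0.05, 0, 4], [0, 0.15, 0, 0, 0.08, 0, 4]]}}

```text
time: 15.83
tcp_pos: [0.625, -0.0543, 0.1452]
tool_rot: [[0.755, -0.001, 0.656], [-0.656, -0.001, 0.755], [0.0, -1.0, -0.002]]
contact_force: [-2.9, -5.7, 7.4]
grip_width: 0.0405
```

```bash
python3 rd.py scene13
```

```text
t 15.83 head -41.0 p [ 0.625  -0.0543  0.1452] Mz 0.163 q7 0.420 F [-2.9 -5.7  7.4] w 0.0405 q7pos -0.37 edge 227.66 [227.  227.7 228.  228.2 228.2 228.1 227.9 227.4 226.3]
```

View pics/scene13.png

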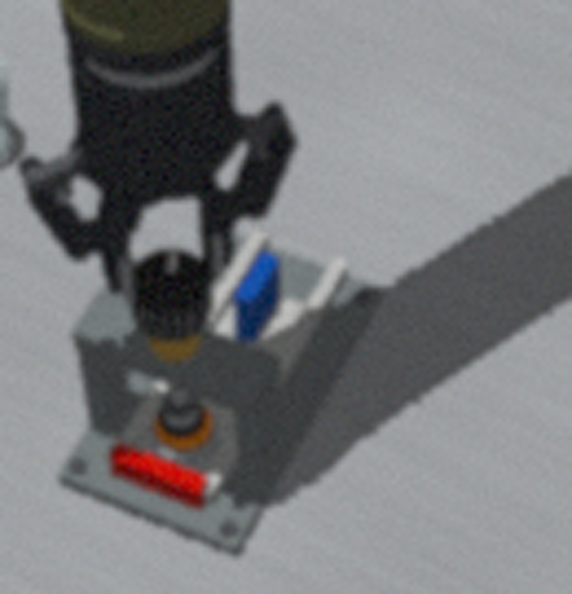

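Emit:
{"name": "carry_out", "arguments": {"plan": [[0, 0.05, 0, 0, 0.02, 0, 4], [0, 0.1, 0, 0, 0.05, 0, 4], [0, 0.15, 0, 0, 0.08, 0, 4]]}}

```text
time: 16.13
tcp_pos: [0.625, -0.0542, 0.1444]
tool_rot: [[0.649, -0.001, 0.761], [-0.761, -0.001, 0.649], [0.0, -1.0, -0.002]]
contact_force: [-3.6, -5.1, 6.3]
grip_width: 0.0406
```

```bash
python3 rd.py
```

```text
t 16.13 head -49.6 p [ 0.625  -0.0542  0.1444] Mz 0.104 q7 0.417 F [-3.6 -5.1  6.3] w 0.0406 q7pos -0.5 edge 227.74 [227.1 227.8 228.2 228.3 228.3 228.2 228.  227.5 226.3]
```

Emit:
{"name": "carry_out", "arguments": {"plan": [[0, 0.05, 0, 0, 0.02, 0, 4], [0, 0.1, 0, 0, 0.05, 0, 4], [0, 0.15, 0, 0, 0.08, 0, 4]]}}

```text
time: 16.43
tcp_pos: [0.6249, -0.0541, 0.1435]
tool_rot: [[0.528, -0.002, 0.85], [-0.85, -0.001, 0.528], [0.0, -1.0, -0.002]]
contact_force: [-3.9, -5.7, 7.1]
grip_width: 0.0409
```

```bash
python3 rd.py
```

```text
t 16.43 head -58.2 p [ 0.6249 -0.0541  0.1435] Mz 0.150 q7 0.415 F [-3.9 -5.7  7.1] w 0.0409 q7pos -0.64 edge 227.79 [227.1 227.8 228.2 228.3 228.4 228.3 228.1 227.5 226.4]
```

Emit:
{"name": "carry_out", "arguments": {"plan": [[0, 0.05, 0, 0, 0.02, 0, 4], [0, 0.1, 0, 0, 0.05, 0, 4], [0, 0.15, 0, 0, 0.08, 0, 4]]}}

```text
time: 16.73
tcp_pos: [0.6248, -0.054, 0.1426]
tool_rot: [[0.395, -0.002, 0.919], [-0.919, -0.001, 0.395], [0.0, -1.0, -0.002]]
contact_force: [-4.0, -5.4, 8.3]
grip_width: 0.0405
```

```bash
python3 rd.py scene14
```

```text
t 16.73 head -66.8 p [ 0.6248 -0.054   0.1426] Mz 0.167 q7 0.392 F [-4.  -5.4  8.3] w 0.0405 q7pos -0.77 edge 227.86 [227.2 228.  228.2 228.3 228.3 228.3 228.1 227.7 226.7]
```

View pics/scene14.png

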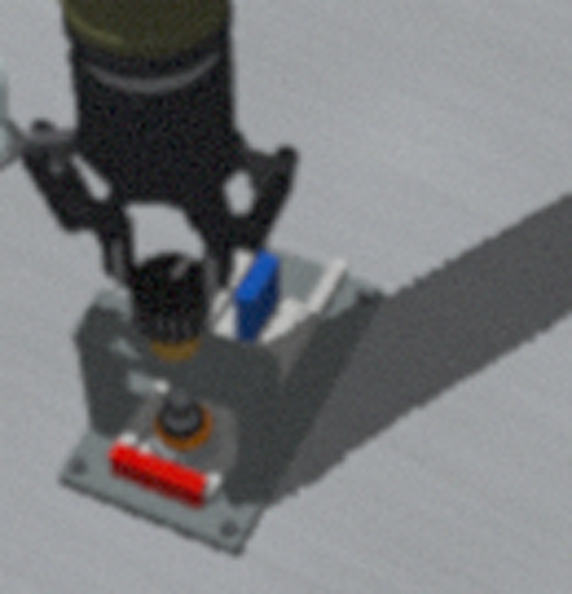

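Emit:
{"name": "carry_out", "arguments": {"plan": [[0, 0.05, 0, 0, 0.02, 0, 4], [0, 0.1, 0, 0, 0.05, 0, 4], [0, 0.15, 0, 0, 0.08, 0, 4]]}}

```text
time: 17.03
tcp_pos: [0.6248, -0.0538, 0.1418]
tool_rot: [[0.253, -0.002, 0.967], [-0.967, -0.001, 0.253], [0.0, -1.0, -0.002]]
contact_force: [-3.9, -5.0, 8.4]
grip_width: 0.0405
```

```bash
python3 rd.py scene15
```

```text
t 17.03 head -75.3 p [ 0.6248 -0.0538  0.1418] Mz 0.191 q7 0.373 F [-3.9 -5.   8.4] w 0.0405 q7pos -0.9 edge 227.86 [227.1 228.  228.3 228.3 228.3 228.3 228.1 227.6 226.8]
```

Emit:
{"name": "carry_out", "arguments": {"plan": [[0, 0.05, 0, 0, 0.02, 0, 4], [0, 0.1, 0, 0, 0.05, 0, 4], [0, 0.15, 0, 0, 0.08, 0, 4]]}}

```text
time: 17.33
tcp_pos: [0.6247, -0.0537, 0.141]
tool_rot: [[0.106, -0.002, 0.994], [-0.994, -0.001, 0.106], [0.0, -1.0, -0.002]]
contact_force: [-4.6, -5.1, 7.1]
grip_width: 0.0408
```

```bash
python3 rd.py scene16; python3 rd.py
```

```text
t 17.33 head -83.9 p [ 0.6247 -0.0537  0.141 ] Mz 0.232 q7 0.358 F [-4.6 -5.1  7.1] w 0.0408 q7pos -1.04 edge 227.84 [227.  228.  228.2 228.3 228.3 228.3 228.1 227.6 226.6]
t 17.38 head -84.1 p [ 0.6247 -0.0537  0.1409] Mz 0.011 q7 -0.173 F [-4.2 -4.1  8.9] w 0.0409 q7pos -1.04 edge 227.83 [227.  228.  228.3 228.3 228.3 228.3 228.1 227.6 226.5]
```

View pics/scene16.png

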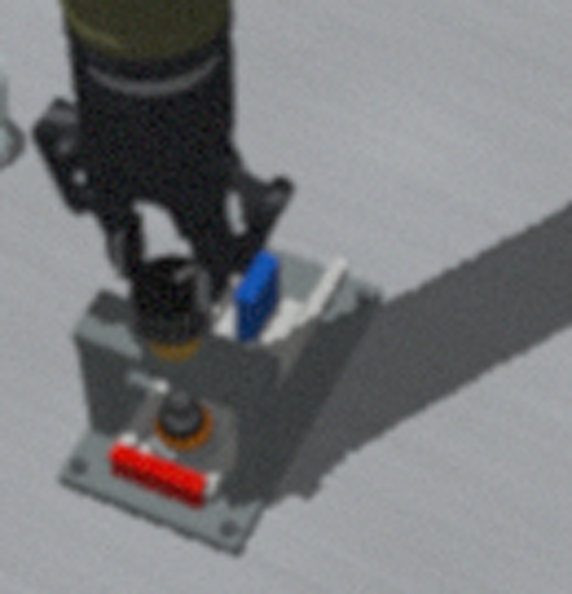

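Emit:
{"name": "carry_out", "arguments": {"plan": [[0, 0.05, 0, 0, 0, 0, 4], [0, 0.09, 0, 0, 0, 0, 4]]}}

```text
time: 17.6
tcp_pos: [0.6247, -0.0536, 0.1406]
tool_rot: [[0.016, -0.002, 1.0], [-1.0, -0.001, 0.016], [0.001, -1.0, -0.002]]
contact_force: [-2.8, -4.6, 4.6]
grip_width: 0.0407
```

```bash
python3 rd.py; python3 rd.py scene17
```

```text
t 17.6 head -89.1 p [ 0.6247 -0.0536  0.1406] Mz 0.252 q7 0.177 F [-2.8 -4.6  4.6] w 0.0407 q7pos -1.12 edge 227.82 [227.1 227.9 228.2 228.3 228.3 228.2 228.1 227.6 226.7]
t 17.65 head -89.2 p [ 0.6247 -0.0536  0.1405] Mz 0.112 q7 -0.222 F [-3.  -4.7  6.6] w 0.0406 q7pos -1.13 edge 227.86 [227.1 228.  228.3 228.3 228.3 228.3 228.1 227.7 226.7]
```

Emit:
{"name": "carry_out", "arguments": {"plan": [[0, 0, 0, 0, 0, 0, 4.6], [0, 0, 0, 0, 0, 0, 5.5], [0, 0, 0, 0, 0, 0, 6.5], [0, 0, 0, 0, 0, 0, 6.5], [0, 0, 0, 0, -1, 0, 6.5], [0, 0, 0, 0, -3, 0, 6.5], [0, 0, 0, 0, -6, 0, 6.5], [0, 0, 0, 0, -9, 0, 6.5], [0, 0, 0, 0, -11, 0, 6.5], [0, 0, 0, 0, -11, 0, 6.5]]}}

```text
time: 18.53
tcp_pos: [0.6282, -0.053, 0.2562]
tool_rot: [[0.019, 0.008, 1.0], [-1.0, 0.0, 0.019], [-0.0, -1.0, 0.008]]
contact_force: [1.0, -1.1, 0.5]
grip_width: 0.0648
```

Emit:
{"name": "carry_out", "arguments": {"plan": [[0, 0, 0, -3, 0, 0, 6.5], [0, 0, 0, -6, 0, 0, 6.5], [0, 0, 0, -9, 0, -1, 6.5], [0, 0, 0, -12, 0, -3, 6.5], [0, 0, 0, -15, 0, -5, 6.5], [0, 0, 0, -18, 0, -7, 6.5], [0, 0, 0, -21, 0, -9, 6.5], [0, 0, 0, -24, 0, -11, 6.5], [0, 0, 0, -27, 0, -12, 6.5], [0, 0, 0, -30, 0, -12, 6.5], [0, 0, 0, -33, 0, -12, 6.5], [0, 0, 0, -33, 0, -12, 6.5]]}}

```text
time: 19.53
tcp_pos: [0.4968, 0.2843, 0.2497]
tool_rot: [[0.03, -0.001, 1.0], [-1.0, 0.002, 0.03], [-0.002, -1.0, -0.001]]
contact_force: [-0.4, 0.1, -0.4]
grip_width: 0.065
```

```bash
python3 rd.py; python3 - <<'E'
from h import *
from plant import *
for n in("scene","top"):
    c=capture(n);cv2.imwrite(f"pics/{n}18f.png",c["frame"][:,:,::-1])
a=cv2.imread("pics/scene18f.png");b=cv2.imread("pics/top18f.png")
cv2.imwrite("pics/s18.png",cv2.resize(a[170:256,260:342],None,fx=7,fy=7,interpolation=2))
cv2.imwrite("pics/t18.png",cv2.resize(b[155:255,295:375],None,fx=6,fy=6,interpolation=2))
E
```

```text
t 19.53 head -88.3 p [0.4968 0.2843 0.2497] Mz -0.020 q7 -0.154 F [-0.4  0.1 -0.4] w 0.065 q7pos -1.91 edge 227.85 [227.1 228.  228.3 228.3 228.3 228.3 228.1 227.7 226.6]
```

View pics/s18.png

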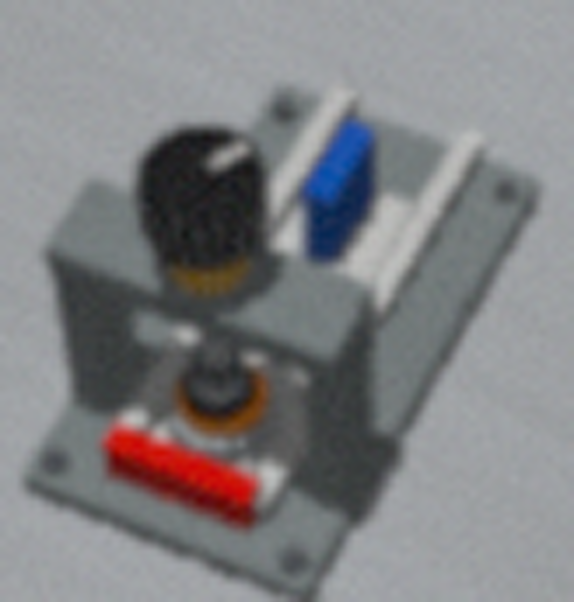

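View pics/t18.png

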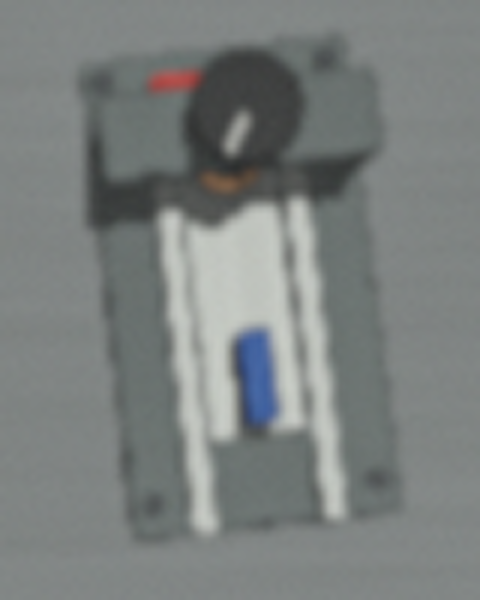

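View pics/top18f.png

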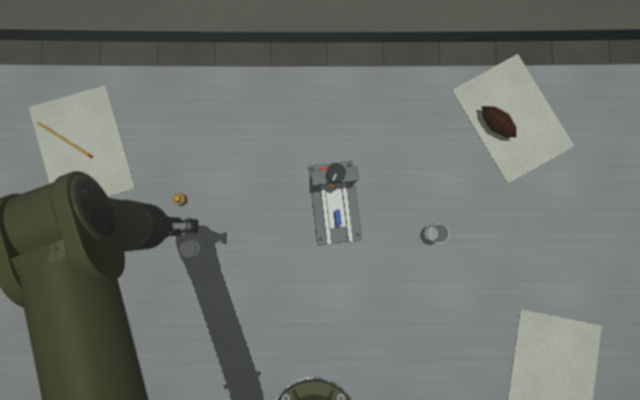

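```bash
python3 - <<'E'
from h import *
from plant import *
pt=capture("top");ps=capture("scene")
def ang(im,p,z):
    c=tw(Q,[[0,0,z]])[0]
    N=121;s=.03/60
    g=np.array([[c[0]+(60-i)*s,c[1]+(60-j)*s,z] for i in range(N) for j in range(N)])
    uv=proj(p,g).reshape(N,N,2).astype(np.float32)
    w=cv2.remap(cv2.cvtColor(im,cv2.COLOR_BGR2GRAY),uv[...,0],uv[...,1],cv2.INTER_CUBIC).astype(float)
    yy,xx=np.mgrid[:N,:N]-60.
    r=np.hypot(xx,yy);m=(r<40)
    th=np.percentile(w[m],30)+35
    W=np.where(m&(w>th),w-th,0)
    cx,cy=(W*xx).sum()/W.sum(),(W*yy).sum()/W.sum()
    C=np.array([[(W*(xx-cx)**2).sum(),(W*(xx-cx)*(yy-cy)).sum()],[0,(W*(yy-cy)**2).sum()]]);C[1,0]=C[0,1]
    v=np.linalg.eigh(C)[1][:,1]
    if v@[cx,cy]<0:v=-v
    return round(np.degrees(np.arctan2(v[0],-v[1])),1),round(cx,1),round(cy,1)
for z0,z1 in((.186,.168),(.188,.170),(.184,.166)):
    for nm,p in(("top",pt),("scene",ps)):
        a=ang(cv2.imread(f"pics/{nm}0.png"),p,z0);b=ang(cv2.imread(f"pics/{nm}18f.png"),p,z1)
        print(nm,a,b,(b[0]-a[0])%360)
E
```

```text
top (np.float64(16.6), np.float64(8.3), np.float64(-23.4)) (np.float64(-155.5), np.float64(-7.0), np.float64(21.3)) 187.9
scene (np.float64(15.9), np.float64(10.6), np.float64(-19.3)) (np.float64(-157.5), np.float64(-5.4), np.float64(24.3)) 186.6
top (np.float64(16.5), np.float64(8.0), np.float64(-22.9)) (np.float64(-155.5), np.float64(-7.2), np.float64(21.9)) 188.0
scene (np.float64(4.4), np.float64(8.6), np.float64(-15.8)) (np.float64(-103.7), np.float64(-2.6), np.float64(22.9)) 251.89999999999998
top (np.float64(16.7), np.float64(8.6), np.float64(-24.0)) (np.float64(-155.6), np.float64(-6.7), np.float64(20.7)) 187.70000000000002
scene (np.float64(12.5), np.float64(12.9), np.float64(-17.3)) (np.float64(-158.6), np.float64(-3.5), np.float64(26.0)) 188.9
```

```bash
python3 - <<'E'
from h import *
from plant import *
pt=capture("top");ps=capture("scene")
F=[(-.12,-.007,.064),(-.12,.007,.064),(-.08,-.007,.064),(-.08,.007,.064)]
print((((proj(pt,tw(Q,F))-[295,155]+.5)*6-.5)).round().tolist(),(((proj(ps,tw(Q,F))-[260,170]+.5)*7-.5)).round().tolist())
for t in("weight_mid","beaker_mid"): print(t,[(d["confidence"],np.round(d["box"],1)) for d in recognise(pt,t)][:1],[(d["confidence"],np.round(d["box"],1)) for d in recognise(ps,t)][:1])
print("jar",[np.round(d["box"],1) for d in recognise(ps,"jar_mid")][:1])
o=observe();print(o["time"],np.round(o["qvel"],3),np.round(o["contact_force"],2))
E
```

```text
[[282.0, 422.0], [249.0, 426.0], [270.0, 328.0], [237.0, 332.0]] [[343.0, 119.0], [376.0, 130.0], [297.0, 192.0], [331.0, 204.0]]
weight_mid [(0.59, array([181.1, 198.3,  13.9,  11.2]))] [(0.73, array([441.2, 289.2,   8.5,  18.2]))]
beaker_mid [(0.81, array([434.4, 232.2,  26.1,  21.2]))] [(0.78, array([243.4, 153.3,  20.9,  30.6]))]
jar [array([450.4, 240.8,  16. ,  25.6])]
20.1333 [-0.002  0.003 -0.003 -0.002 -0.001  0.    -0.001] [ 0.45 -0.14 -0.25]
```

Home position matches the predicted fin position (within about 1 px), and the glassware and weight haven't moved. Handing in.

```bash
python3 -c "
from plant import *
print(close_job())"
```

```text
the job is handed in; nothing more can be done
None
```

The sled is home against the red stop, and the foot is pressing the puck with its spring compressed about 3 mm. I let go, and the job was handed in at about 20 s; no verdict came back.

- **Sled:** I gripped the fin and slid the sled about 54 mm until it met the stop, with a push of about 7 N. In the last pictures the fin is within about 1 px of where it should be when home.
- **Knob:** I turned it about 3.24 rad clockwise in one grip. The foot touched the puck at about 2.70 rad: the visible foot edge stopped moving there and the torque began to rise. Torque went from about 0.15 to 0.25 N m, so spring compression is about 2.9–3.1 mm (roughly 18 N). I'd allow ±0.6 mm on that.
- **Grip slip:** The white mark on the knob turned about 188° by camera, against about 186° by the gripper, so the knob did not slip.
- **After release:** The foot's edge stayed where it was, and the contact force read about zero. The arm is parked clear, above the jar.
- **Leave-alone items:** The jar, weight and beaker were found within 1–2 px of their starting positions. The jar was checked in the scene view only, because the arm was close to it in the top view.

One scene-camera reading of the knob mark gave 252°. I discarded it because it came from a wrong assumed height; the other five agreed at 187–189°.

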